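# Draw a painting board down to the stop and weight it

## Robot

A 7-joint arm with a two-finger parallel gripper is mounted at the origin on the work surface. World frame = base frame: x ahead of the robot, y to its left, z up, the work surface at z = 0. Lengths are in m, angles in rad, forces in N, time in s.
With the tool pointing down it reaches from about 0.4 to 0.925 m from the base axis. Payload 5.6 kg.
Tool frame: the origin (TCP) lies at the very end of the fingers, on their centre line; the grasp point (between the pads) lies 19 mm behind it (manip.grip_point_offset is the distance from the TCP to the grasp point, in m); z points along the fingers, y is the line along which they close (so a half turn about z gives the same grasp; the last joint's range is limited). The gripper opens to 85 mm and grips with 20 to 120 N. Pads are 22 mm wide; open, the fingers measure 114 mm over their backs; the gripper's body (76 mm by 85 mm) begins 54 mm behind the grasp point. The pads swing forward as they close: fully open they stand 13 mm farther back than shut.
Start: joints at [1.228, 0.468, -0.012, 1.603, 0.006, 1.071, -0.056], TCP at [0.192, -0.621, 0.231] pointing down, gripper open.
Joint ranges: [-2.53, 2.53], [-0.31, 2.02], [-1.57, 1.55], [0.28, 2.44], [-1.29, 4.43], [0.15, 1.84], [-2.92, 2.92]. Speed limits (rad/s): [2.57, 2.57, 3.14, 3.14, 3.14, 3.14, 3.14].

## Interface

Orientations are given as [roll, pitch, yaw] about the fixed x, y, z axes, in that order (R = Rz(yaw) Ry(pitch) Rx(roll)).
In Python, from bench import status, vision, job_done, manip gives the robot as it stands.
- The arm moves only by the tool step_arm, never from a script. Its arguments are lists of equal length, an entry for each row: "travel": the shift along the tool's x, y, z in cm, a list of three; "dr": the turn, a rotation vector about the tool's x, y, z in degrees, a list of three; "claw": the closure in counts, from 0 (fully open) to 255 (shut). A call has 1 to 10 rows; each row shifts and turns the commanded pose from where the row before left it, along the tool's axes as they then stand; what a row does not reach is not made up. A row lasts 1/10 s, in which the tool goes at most 50 mm and 8.59 degrees, less where a joint would pass 70% of its speed; a pose out of reach is approached as far as the arm can. A call with a gripper value outside its range is refused whole. The fingers move at their own pace and stop on an object; "squeeze" is the grip in N (left out, the last holds). Time passes only in rows, so rows that do not move let the fingers close. It gives the time, the measured TCP pose, the force, the opening and the grip force at its end, in the units of the state.
- status.read_state(): the state, without advancing time (a new reading comes with each control period).
- vision.capture(name): name is "scene" or "top" or "wrist"; returns a dict with "pixels" (480x640x3 uint8, red, green, blue), "fx", "fy", "cx", "cy" (pixels), "R" (3x3) and "t" (3): a world point X has camera coordinates R X + t; the wrist camera has in their place "mount" (4x4, takes a point from camera to tool coordinates, whose origin is the TCP and whose axes are the flange's). Camera axes: x right, y down, z forward; pixel columns grow to the right and rows downward; lengths in m; the calibration is good to about 2 mm. A picture is of the moment at which its call begins: read the wrist's pose just before it. There is no depth.
- job_done(): hands the job in; it is judged then, once.
The state is a dict: "time": time; "joints": joint angles; "joint_vel": joint speeds; "effort": joint torques, N m; "position": TCP position; "tool_rot": TCP orientation; "contact_force": force on the tool from outside, world axes, zero at the start; "ft_torque": the same for the moment, N m; "opening": opening from 0.0 (shut) to 1.0 (fully open); "grip_force": force on a finger pad.
Only numpy, scipy, OpenCV 4.12 (cv2) and the standard library are available. Lean on these libraries where they do the work, as an engineer would, in place of code of your own. Each camera call takes 0.05 s, during which the arm holds its last target. There are 200 camera calls.

## Task

Draw the rectangular painting board toward the robot along its lane, out from under the holder's roof, until its near edge rests against the stop bar at the near end; it lies too snugly between the rails to be grasped, so press on its face and pull. Then lay the steel paperweight flat across the middle of that board, crosswise to the lane, and let go. Leave the round board where it is, and do not knock the ink bottle or the cup.

Things in the scene. Friction and masses are not known exactly. Their poses are not given: they have to be found in the camera images.
- rack: Fixed waxed wooden two-lane board holder on the table, 360 mm long (its x) by 294 mm (its y); origin at the centre of its underside, +x away from the robot along the lanes. On its 10 mm base run two lanes, each 126 mm wide, centred at y = +70 and -70 mm, between 14 mm wide rails whose tops are 20 mm above the table.
- stop (a point): Centre of the stop bar's top edge that faces the boards, 20 mm above the table, at x = -168 mm in the rack's frame; the bar, 12 mm thick, closes both lanes at the near end.
- roof_edge (a point): Middle of the near upper edge of the holder's flat roof, 39 mm above the table, at x = +50 mm in the rack's frame; from here the roof (underside 31 mm above the table) covers both lanes to the holder's far end. A black ink stick lies on it, top 51 mm above the table.
- board: Rectangular stiff painting board, white face on plywood, 180 mm (its x, away from the robot) x 120 mm (its y) x 5 mm, loose, about 0.1 kg, flat in either lane with its far part under the roof. Origin at the centre of its underside, 10 mm above the table (face at 15 mm). The lanes are waxed: pressed with 5 to 15 N of fingertip it slides along with the fingers. Against the stop bar its origin is at x = -78 mm in the rack's frame.
- round_board: Round stiff board, same material, 120 mm across, 5 mm thick, origin at the centre of its underside. It lies in the other lane and must stay there.
- weight_center (a point): Centre of the steel paperweight, a loose plain bar 90 mm long (its y) x 28 mm wide (its x) x 20 mm high, about 0.4 kg, lying flat on the table to the left of the holder (centre 10 mm above the table). Lying on the board in the lane its centre is 25 mm above the table.
- ink_bottle: Ink bottle standing on the table, 60 mm in diameter, 130 mm tall, origin at the centre of its underside; a bystander.
- cup: White open water cup standing on the table, 70 mm in diameter, 80 mm tall, origin at the centre of its underside; a bystander.
Mind the look-alikes: they are no part of the job. What is shaped like the board but black or turquoise is not meant.

How it is judged:
By the outcome, as a careful person would: the job done as asked, in the order asked, and still so for the second after the job is handed in, with the robot touching nothing.
It also fails if it takes over 56 s, if anything falls off the work surface, if the arm or the gripper's body presses on something with over 40 N, if the wrist force passes 120 N, or if a joint passes its speed limit or range.

## Working session

There is one attempt and no reset: what is moved stays moved. The work goes in short steps, Python scripts to look and compute and a tool call to move; the robot and the scene stay as the last step left them, time stands still between calls to the robot, and variables do not carry over. Pictures are saved under pics/ and viewed, at most 10 in all, crops included, and the job is handed in when it is done.

Besides the shell and the picture viewer there is one more tool, called after "Call:" as a command line: name --argument value ..., lists and objects as JSON in quotes. step_arm: Moves the arm, as the interface text tells. Its arguments: {"type":"object","properties":{"travel":{"type":"array"},"dr":{"type":"array"},"claw":{"type":"array"},"squeeze":{"type":"number"}},"required":["travel","dr","claw"]}

```bash
mkdir -p pics; ls
python3 - <<'E'
from bench import status, vision, manip
import cv2,pickle
print(status.read_state(), manip.grip_point_offset)
for n in("top","scene"):
    c=vision.capture(n); cv2.imwrite(f"pics/{n}0.png",c["pixels"][:,:,::-1]); pickle.dump(c,open(f"{n}.pkl","wb"))
    print(n,c["fx"],c["cx"],c["cy"],c["R"],c["t"])
E
```

```text
pics
{'time': 0.0, 'joints': array([ 1.22798393,  0.46842921, -0.01160149,  1.60363597,  0.00599103,
        1.07139204, -0.05630475]), 'joint_vel': array([-0.00034092,  0.00014179,  0.00027396,  0.00075787, -0.00126388,
        0.00076896,  0.00041387]), 'effort': array([-1.44166879e-03, -5.32377505e+01,  2.10399338e-02, -2.51300544e+01,
        1.14879484e-02,  7.73949665e-03, -4.47506079e-05]), 'position': array([ 0.19174026, -0.62048413,  0.23029945]), 'tool_rot': array([-3.13976653e+00,  1.19213181e-04,  2.99738364e-01]), 'contact_force': array([-0.24793374, -0.74640947, -0.16817691]), 'ft_torque': array([-0.00198776, -0.04723807, -0.00795569]), 'grip_force': 0.0, 'opening': 1.0013167745970504} 0.0187
top 480.34581579385974 320.95351593474055 248.79468259600355 [[-0.022464   -0.99955348 -0.01970304]
 [-0.98931069  0.02506546 -0.14365265]
 [ 0.14408237  0.01626541 -0.98943201]] [0.15371924 0.44843785 1.04055212]
scene 534.8389084542526 320.84002053184554 250.75888004052217 [[-0.46318857  0.88624555 -0.00501655]
 [ 0.73553793  0.38125253 -0.56002719]
 [-0.49440904 -0.26308806 -0.82845904]] [ 0.11605225 -0.34137111  1.66497841]
```

View pics/top0.png

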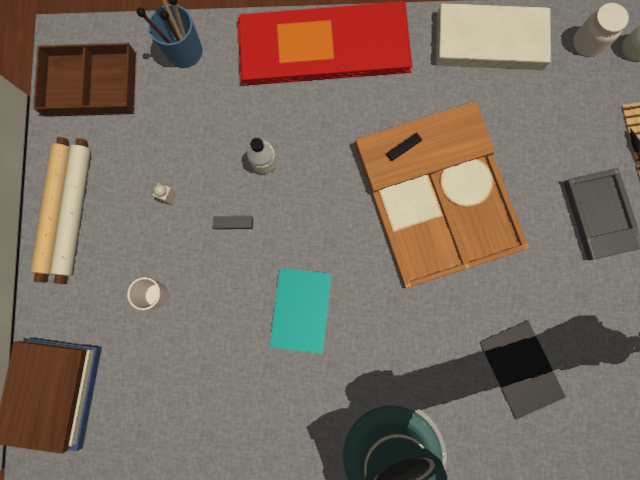

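View pics/scene0.png

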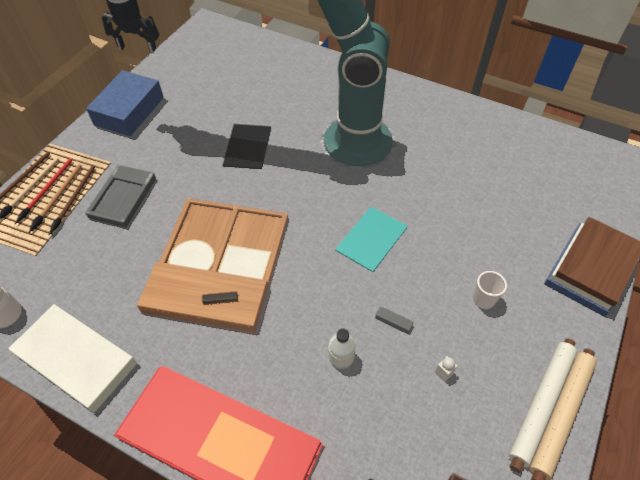

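The top picture shows the white rectangular board at (409,204) in the left lane, the round board at (467,182), the ink bottle at (261,155) and the cup at (146,293).

- **Board candidates:** white (409,204), turquoise (301,310), black (523,368). The white one in the lane fits.
- **Paperweight candidates:** grey bar (232,222), ink stick on the roof (404,147). The grey bar on the table is about 40 px, or 90 mm, so it fits.

I'll confirm both in one enlarged crop.

Run:
```python
import cv2
a=cv2.imread("pics/top0.png")[95:295,200:540]
b=cv2.resize(a,None,fx=2.35,fy=2.35,interpolation=cv2.INTER_CUBIC)
cv2.imwrite("pics/crop1.png",b)
```

```text
(no output)
```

View pics/crop1.png

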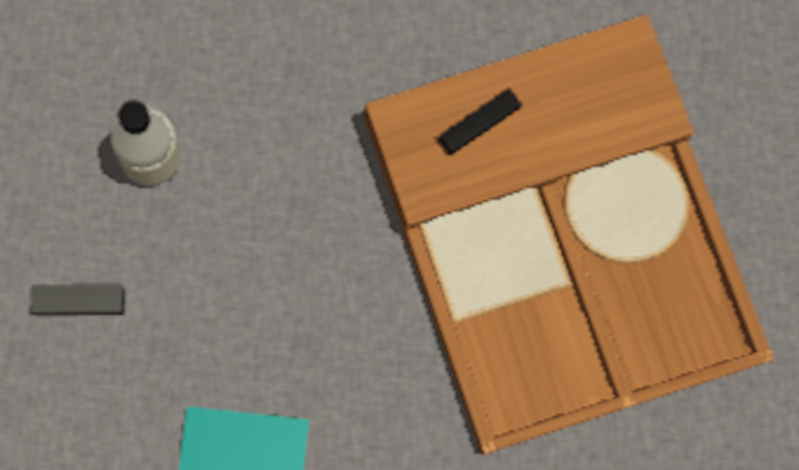

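The crop confirms both: the white rectangle's near edge runs (457,319)-(571,283) in the crop, and the plain grey bar is at (77,299). I'll fit poses now.

```bash
cat > h.py <<'E'
import numpy as np,pickle
from scipy.optimize import least_squares
def proj(c,X):
    p=np.asarray(X)@np.array(c["R"]).T+c["t"]; return np.c_[c["fx"]*p[:,0]/p[:,2]+c["cx"],c["fy"]*p[:,1]/p[:,2]+c["cy"]]
def ray(c,uv,z):
    uv=np.atleast_2d(uv); d=np.c_[(uv[:,0]-c["cx"])/c["fx"],(uv[:,1]-c["cy"])/c["fy"],np.ones(len(uv))]@np.array(c["R"])
    o=-np.array(c["R"]).T@c["t"]; return o+d*((z-o[2])/d[:,2])[:,None]
def tf(p,L): 
    L=np.array(L,float);c,s=np.cos(p[2]),np.sin(p[2]); return np.c_[p[0]+c*L[:,0]-s*L[:,1],p[1]+s*L[:,0]+c*L[:,1],L[:,2]]
def crop(a): return np.array([200,95])+np.array(a,float)/2.35
E
python3 - <<'E'
from h import *
c=pickle.load(open("top.pkl","rb"))
print("cam",-np.array(c["R"]).T@c["t"])
L=[(.18,.147,.039),(.18,-.147,.039),(.05,-.147,.039),(.05,.147,.039),(-.18,.147,.02),(-.18,-.147,.02)]
P=crop([(367,104),(645,16),(692,134),(410,226),(487,452),(771,354)])
s=least_squares(lambda p:(proj(c,tf(p,L))-P).ravel(),[.7,-.2,.3]); print("rack",s.x,s.fun.round(1))
r=s.x; b=ray(c,crop([(457,319),(571,283)]),.015); print("board near",b, np.linalg.norm(b[0]-b[1]))
d=b[:,:2]-r[:2]; R=np.array([[np.cos(r[2]),-np.sin(r[2])],[np.sin(r[2]),np.cos(r[2])]]); print("in rack",d@R)
print("stop edge",tf(r,[(-.168,.07,.02),(-.168,-.07,.02),(.05,.07,.039),(-.078,.07,.015)]))
# weight: outline box
print("weight top",ray(c,crop([(31,286),(124,286),(124,311),(31,311)]),.02))
print("bottle cap",ray(c,crop([(134,117)]),.13),"base",ray(c,crop([(150,158)]),.0),"cup",ray(c,[(144,289)],.08))
E
python3 - <<'E'
import cv2,numpy as np
import sys; sys.path.insert(0,'.')
from h import *
c=pickle.load(open("top.pkl","rb"))
g=cv2.cvtColor(c["pixels"],cv2.COLOR_RGB2GRAY)[205:240,200:265]
m=(g<85).astype(np.uint8); n,l,st,ce=cv2.connectedComponentsWithStats(m); k=1+np.argmax(st[1:,4]); pts=np.argwhere(l==k)[:,::-1]+[200,205]
print(cv2.minAreaRect(pts.astype(np.float32)),st[k])
print(ray(c,pts.mean(0),.012))
E
```

```text
cam [0.29717229 0.12548529 1.0970036 ]
rack [ 0.57503296 -0.13353808  0.29658322] [-1.5 -0.2  0.5 -1.8  1.  -0.9 -1.2 -0.  -0.8  1.   1.9  1.5]
board near [[ 0.49209835 -0.02541018  0.015     ]
 [ 0.52479529 -0.13763428  0.015     ]] 0.11689028240471432
in rack [[-0.0477129   0.1276451 ]
 [-0.04924146  0.01076481]]
stop edge [[ 0.39390993 -0.11569296  0.02      ]
 [ 0.43482554 -0.24958065  0.02      ]
 [ 0.60239219 -0.05198152  0.039     ]
 [ 0.47998059 -0.08939007  0.015     ]]
weight top [[0.53480657 0.38919295 0.02      ]
 [0.53237164 0.2979784  0.02      ]
 [0.50753444 0.29802848 0.02      ]
 [0.50992025 0.38894657 0.02      ]]
bottle cap [[0.66272738 0.27106114 0.13      ]] base [[0.66812629 0.27455682 0.        ]] cup [[0.36831951 0.52093995 0.08      ]]
((232.5, 222.5), (11.0, 39.0), 90.0) [ 13  12  40  12 101]
[[0.51239659 0.33881736 0.012     ]]
```

Call:
step_arm --travel '[[3.4, -2.8, 0], [3.4, -2.8, 0], [3.4, -2.8, 0], [3.4, -2.8, 0], [3.4, -2.8, 0], [3.4, -2.8, 0], [3.4, -2.8, 0], [3.4, -2.8, 0], [3.4, -2.8, 0], [3.4, -2.8, 0]]' --dr '[[0, 0, 0], [0, 0, 0], [0, 0, 0], [0, 0, 0], [0, 0, 0], [0, 0, 0], [0, 0, 0], [0, 0, 0], [0, 0, 0], [0, 0, 0]]' --claw '[255, 255, 255, 255, 255, 255, 255, 255, 255, 255]'

```text
time: 1.1
position: [0.4346, -0.2515, 0.2312]
tool_rot: [-3.142, 0.0, 0.3]
contact_force: [1.3, -0.7, -0.5]
opening: -0.001
grip_force: 0.0
```

Call:
step_arm --travel '[[3.4, -2.8, 0], [3.4, -2.8, 0], [3.4, -2.8, 0], [3.4, -2.8, 0], [3.4, -2.8, 0], [0, 0, 3], [0, 0, 3], [0, 0, 3], [0, 0, 0], [0, 0, 0]]' --dr '[[0, 0, 0], [0, 0, 0], [0, 0, 0], [0, 0, 0], [0, 0, 0], [0, 0, 0], [0, 0, 0], [0, 0, 0], [0, 0, 0], [0, 0, 0]]' --claw '[255, 255, 255, 255, 255, 255, 255, 255, 255, 255]'

```text
time: 2.1
position: [0.5551, -0.0691, 0.1413]
tool_rot: [-3.141, 0.001, 0.3]
contact_force: [0.7, 1.0, 0.4]
opening: -0.002
grip_force: 0.0
```

Run:
```python
from bench import status, vision
import cv2,pickle
s=status.read_state(); print(s["position"],s["tool_rot"],s["contact_force"],s["opening"])
c=vision.capture("wrist"); c["s"]=s; pickle.dump(c,open("w1.pkl","wb")); cv2.imwrite("pics/w1.png",c["pixels"][:,:,::-1]); print(c["mount"],c["fx"],c["cx"],c["cy"])
```

```text
[ 0.55506438 -0.06907129  0.14128494] [-3.14096724e+00  9.34469517e-04  2.99788571e-01] [0.71846116 0.95243999 0.43501879] -0.002011930751332952
[[ 4.73411151e-04 -9.61749325e-01 -2.73930670e-01  6.99875719e-02]
 [ 9.99999836e-01  3.66998760e-04  4.39710764e-04 -1.50518643e-03]
 [-3.22359314e-04 -2.73930834e-01  9.61749341e-01 -1.41425075e-01]
 [ 0.00000000e+00  0.00000000e+00  0.00000000e+00  1.00000000e+00]] 393.24184592525893 323.2063881455192 243.86248708310208
```

View pics/w1.png

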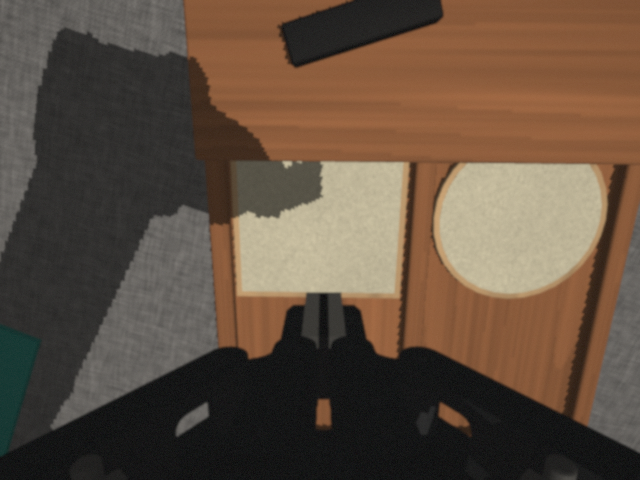

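The wrist view shows the board's near edge at v≈293 (238 to 400), the roof edge at v≈161, and yaw aligned with the lane. Converting to tool coordinates:

```bash
cat >> h.py <<'E'
def wray(c,uv,z):
    from scipy.spatial.transform import Rotation as Ro
    T=np.eye(4);T[:3,:3]=Ro.from_euler("xyz",c["s"]["tool_rot"]).as_matrix();T[:3,3]=c["s"]["position"]
    M=T@np.array(c["mount"]); R=M[:3,:3].T
    return ray(dict(c,R=R,t=-R@M[:3,3]),uv,z), T
E
python3 - <<'E'
from h import *
c=pickle.load(open("w1.pkl","rb"))
for n,uv,z in(("board",[(238,292),(400,293),(233,163),(405,163)],.015),("roof",[(195,161),(638,163)],.039)):
    p,T=wray(c,uv,z); print(n,p.round(4).tolist(),"tool",((p-T[:3,3])@T[:3,:3]).round(4).tolist())
E
```

```text
board [[0.495, -0.0207, 0.015], [0.5294, -0.1345, 0.015], [0.5844, 0.0047, 0.015], [0.6184, -0.1052, 0.015]] tool [[-0.043, -0.0639, 0.1264], [-0.0437, 0.055, 0.1263], [0.0499, -0.0617, 0.1263], [0.05, 0.0533, 0.1262]]
roof [[0.5821, 0.0224, 0.039], [0.6606, -0.2354, 0.039]] tool [[0.0529, -0.0793, 0.1023], [0.0519, 0.1901, 0.1021]]
```

Call:
step_arm --travel '[[0, -0.4, 2], [0, 0, 3], [0, 0, 3], [0, 0, 2.5], [0, 0, 1], [0, 0, 0.5], [0, 0, 0.2], [0, 0, 0]]' --dr '[[0, 0, 0], [0, 0, 0], [0, 0, 0], [0, 0, 0], [0, 0, 0], [0, 0, 0], [0, 0, 0], [0, 0, 0]]' --claw '[255, 255, 255, 255, 255, 255, 255, 255]'

```text
time: 2.95
position: [0.555, -0.0654, 0.0205]
tool_rot: [3.141, -0.002, 0.3]
contact_force: [0.3, 0.4, 0.4]
opening: -0.001
grip_force: 0.0
```

Call:
step_arm --travel '[[0, 0, 0.1], [0, 0, 0.1], [0, 0, 0]]' --dr '[[0, 0, 0], [0, 0, 0], [0, 0, 0]]' --claw '[255, 255, 255]'

```text
time: 3.25
position: [0.5542, -0.0654, 0.0176]
tool_rot: [3.141, -0.0, 0.3]
contact_force: [0.8, 0.4, -0.8]
opening: -0.002
grip_force: 0.0
```

Call:
step_arm --travel '[[0, 0, 0.1], [0, 0, 0.1], [0, 0, 0.1], [0, 0, 0]]' --dr '[[0, 0, 0], [0, 0, 0], [0, 0, 0], [0, 0, 0]]' --claw '[255, 255, 255, 255]'

```text
time: 3.65
position: [0.5541, -0.0654, 0.0151]
tool_rot: [3.141, 0.0, 0.3]
contact_force: [-3.0, -1.1, 8.6]
opening: -0.002
grip_force: 4.4
```

Call:
step_arm --travel '[[-0.2, 0, 0.02], [-0.4, 0, 0.02], [-0.5, 0, 0], [-0.5, 0, 0], [-0.5, 0, 0], [-0.5, 0, 0], [-0.5, 0, 0], [-0.5, 0, 0], [-0.4, 0, 0], [0, 0, 0]]' --dr '[[0, 0, 0], [0, 0, 0], [0, 0, 0], [0, 0, 0], [0, 0, 0], [0, 0, 0], [0, 0, 0], [0, 0, 0], [0, 0, 0], [0, 0, 0]]' --claw '[255, 255, 255, 255, 255, 255, 255, 255, 255, 255]'

```text
time: 4.65
position: [0.5174, -0.0772, 0.0151]
tool_rot: [3.14, -0.003, 0.3]
contact_force: [-0.2, 0.3, 8.2]
opening: 0.001
grip_force: 4.0
```

Run:
```python
from bench import status, vision
import cv2,pickle
c=vision.capture("top"); cv2.imwrite("pics/t2.png",cv2.resize(c["pixels"][95:295,340:540,::-1],None,fx=2.35,fy=2.35,interpolation=cv2.INTER_CUBIC))
```

```text
(no output)
```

View pics/t2.png

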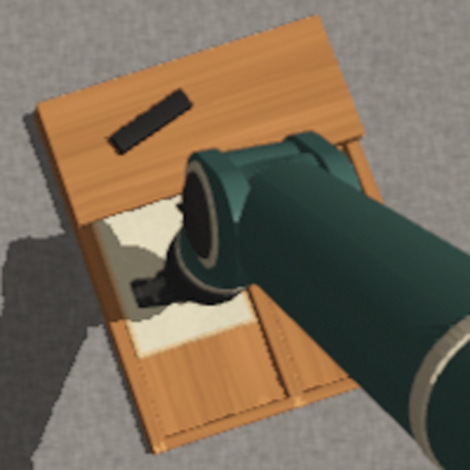

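The board follows the fingers: its near edge is now at (137,357)-(257,322) in the crop, about 38 mm on. I'll continue.

Call:
step_arm --travel '[[-0.4, 0, 0], [-0.7, 0, 0], [-0.8, 0, 0], [-0.8, 0, 0], [-0.8, 0, 0], [-0.8, 0, 0], [-0.8, 0, 0], [-0.7, 0, 0], [-0.6, 0, 0], [-0.5, 0, 0]]' --dr '[[0, 0, 0], [0, 0, 0], [0, 0, 0], [0, 0, 0], [0, 0, 0], [0, 0, 0], [0, 0, 0], [0, 0, 0], [0, 0, 0], [0, 0, 0]]' --claw '[255, 255, 255, 255, 255, 255, 255, 255, 255, 255]'

```text
time: 5.7
position: [0.4523, -0.0975, 0.0151]
tool_rot: [3.14, -0.005, 0.3]
contact_force: [1.6, 0.6, 7.7]
opening: -0.0
grip_force: 3.6
```

Call:
step_arm --travel '[[-0.3, 0, 0], [-0.3, 0, 0], [-0.2, 0, 0], [-0.2, 0, 0], [-0.2, 0, 0], [-0.2, 0, 0], [0, 0, 0]]' --dr '[[0, 0, 0], [0, 0, 0], [0, 0, 0], [0, 0, 0], [0, 0, 0], [0, 0, 0], [0, 0, 0]]' --claw '[255, 255, 255, 255, 255, 255, 255]'

```text
time: 6.4
position: [0.4395, -0.1015, 0.0151]
tool_rot: [3.14, -0.006, 0.3]
contact_force: [2.2, 0.9, 6.5]
opening: -0.001
grip_force: 3.3
```

Call:
step_arm --travel '[[-0.2, 0, 0.03], [-0.2, 0, 0.03], [-0.2, 0, 0], [-0.2, 0, 0], [0, 0, 0]]' --dr '[[0, 0, 0], [0, 0, 0], [0, 0, 0], [0, 0, 0], [0, 0, 0]]' --claw '[255, 255, 255, 255, 255]'

```text
time: 6.9
position: [0.4337, -0.1037, 0.0151]
tool_rot: [3.139, -0.009, 0.301]
contact_force: [4.6, 2.4, 8.5]
opening: -0.002
grip_force: 4.6
```

Call:
step_arm --travel '[[-0.2, 0, 0.02], [-0.2, 0, 0], [0, 0, 0], [0, 0, 0]]' --dr '[[0, 0, 0], [0, 0, 0], [0, 0, 0], [0, 0, 0]]' --claw '[255, 255, 255, 255]'

```text
time: 7.3
position: [0.4305, -0.1048, 0.015]
tool_rot: [3.138, -0.01, 0.301]
contact_force: [4.8, 1.8, 10.8]
opening: 0.002
grip_force: 5.3
```

Call:
step_arm --travel '[[0, 0, -0.3], [0, 0, -1], [0, 0, -3], [0, 0, -4], [0, 0, -4], [0, 0, -4], [0, -3, -2], [0, -4, 0], [0, -4, 0], [0, -4, 0]]' --dr '[[0, 0, 0], [0, 0, 0], [0, 0, 0], [0, 0, 0], [0, 0, 0], [0, 0, 0], [0, 0, 0], [0, 0, 0], [0, 0, 0], [0, 0, 0]]' --claw '[255, 255, 255, 255, 255, 255, 200, 100, 0, 0]'

```text
time: 8.3
position: [0.3793, 0.0389, 0.1964]
tool_rot: [3.141, 0.001, 0.299]
contact_force: [0.5, 0.9, -0.4]
opening: 0.682
grip_force: 0.0
```

Call:
step_arm --travel '[[0, -4, 0], [0, -4, 0], [0, -4, 0], [0, -4, 0], [0, -4, 0], [0, 0, 0]]' --dr '[[0, 0, 0], [0, 0, 0], [0, 0, 0], [0, 0, 0], [0, 0, 0], [0, 0, 0]]' --claw '[0, 0, 0, 0, 0, 0]'

```text
time: 8.9
position: [0.3195, 0.2332, 0.1966]
tool_rot: [-3.14, -0.0, 0.308]
contact_force: [0.2, 0.4, -0.2]
opening: 0.998
grip_force: 0.0
```

Run:
```python
from bench import status, vision
import cv2,pickle
print(status.read_state()["joints"].round(2))
c=vision.capture("top"); pickle.dump(c,open("top2.pkl","wb")); cv2.imwrite("pics/t3.png",cv2.resize(c["pixels"][95:295,200:540,::-1],None,fx=2.35,fy=2.35,interpolation=cv2.INTER_CUBIC))
```

```text
[-0.02  0.15 -0.73  2.18  0.13  0.85 -2.09]
```

View pics/t3.png

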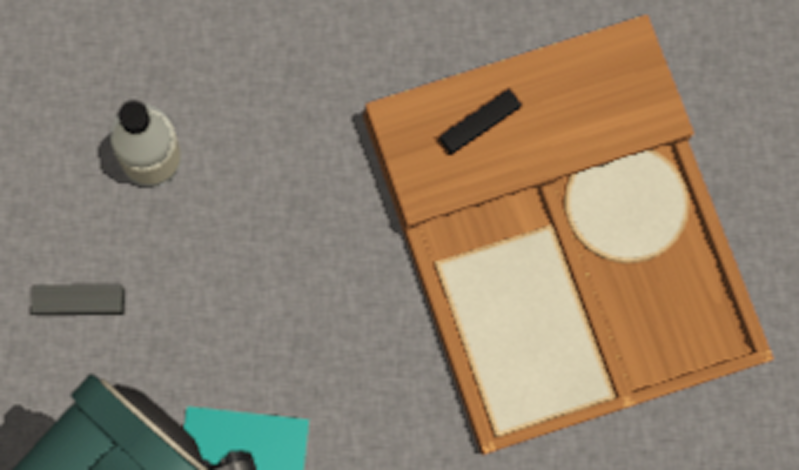

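The board now rests against the stop: its near edge at (496,435)-(615,398) touches the bar along its whole width, and the round board is unmoved. Next is the paperweight.

Call:
step_arm --travel '[[3.7, -0.7, 0], [3.7, -0.7, 0], [3.7, -0.7, 0], [3.7, -0.7, 0], [3.7, -0.7, 0], [3.7, -0.7, 0], [0, 0, 0], [0, 0, 0], [0, 0, 0], [0, 0, 0]]' --dr '[[0, 0, 0], [0, 0, 0], [0, 0, 0], [0, 0, 0], [0, 0, 0], [0, 0, 0], [0, 0, -7.9], [0, 0, -7.9], [0, 0, -7.9], [0, 0, -7.9]]' --claw '[0, 0, 0, 0, 0, 0, 0, 0, 0, 0]'

```text
time: 9.95
position: [0.5217, 0.3322, 0.1955]
tool_rot: [3.141, 0.003, 0.855]
contact_force: [-0.4, -0.0, 0.3]
opening: 0.999
grip_force: 0.0
```

Call:
step_arm --travel '[[0, 0, 1], [0, 0, 2], [0, 0, 2], [0, 0, 2], [0, 0, 1], [0, 0, 0], [0, 0, 0]]' --dr '[[0, 0, -7.9], [0, 0, -7.9], [0, 0, -7.9], [0, 0, -7.9], [0, 0, -7.9], [0, 0, 0], [0, 0, 0]]' --claw '[0, 0, 0, 0, 0, 0, 0]'

```text
time: 10.65
position: [0.5218, 0.3333, 0.116]
tool_rot: [-3.141, 0.001, 1.536]
contact_force: [0.5, -0.2, 0.2]
opening: 0.997
grip_force: 0.0
```

Run:
```python
from bench import status, vision
import cv2,pickle
from h import *
s=status.read_state(); print(s["position"],s["tool_rot"],s["joints"].round(2))
c=vision.capture("wrist"); c["s"]=s; pickle.dump(c,open("w2.pkl","wb")); cv2.imwrite("pics/w2.png",c["pixels"][:,:,::-1])
t=pickle.load(open("top2.pkl","rb")); p=ray(t,crop([(437,263),(551,228),(615,398),(496,435)]),.015); print("board",p.round(4).tolist(),p.mean(0))
```

```text
[0.52179551 0.33331949 0.1159752 ] [-3.14093794e+00  1.17771140e-03  1.53596598e+00] [-0.05  0.72 -0.82  1.73  0.62  0.98 -1.14]
board [[0.5482, -0.0084, 0.015], [0.5803, -0.1214, 0.015], [0.4113, -0.173, 0.015], [0.3785, -0.0576, 0.015]] [ 0.47959141 -0.09007172  0.015     ]
```

View pics/w2.png

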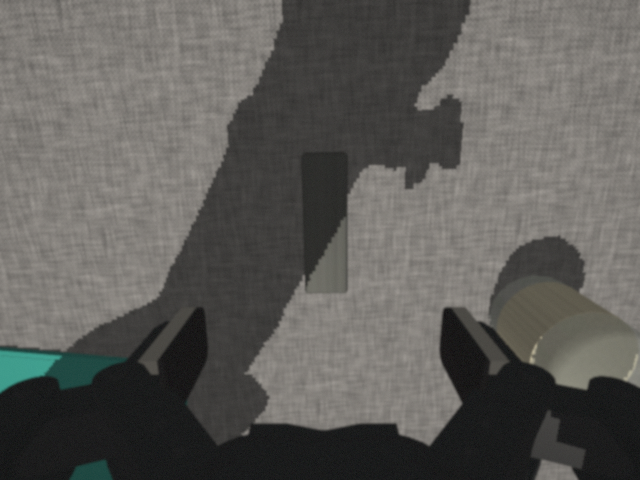

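The wrist view shows the bar straight ahead with corners (302,153), (348,153), (348,293) and (305,293), axis aligned with tool x.

Run:
```python
from h import *
c=pickle.load(open("w2.pkl","rb"))
p,T=wray(c,[(302,153),(348,153),(348,293),(305,293)],.02)
q=(p-T[:3,3])@T[:3,:3]; print(p.round(4).tolist(),q.round(4).tolist(),q.mean(0),np.ptp(q,0))
```

```text
[[0.5113, 0.3926, 0.02], [0.5384, 0.3917, 0.02], [0.5369, 0.3028, 0.02], [0.5089, 0.3037, 0.02]] [[0.059, -0.0125, 0.0959], [0.059, 0.0146, 0.0959], [-0.0299, 0.0162, 0.096], [-0.0299, -0.0118, 0.096]] [0.0145545  0.00164848 0.09595706] [0.08894278 0.0286699  0.00012204]
```

Call:
step_arm --travel '[[1.45, 0.15, 1], [0, 0, 2.5], [0, 0, 2.5], [0, 0, 2.5], [0, 0, 1.7], [0, 0, 1], [0, 0, 0]]' --dr '[[0, 0, -0.7], [0, 0, 0], [0, 0, 0], [0, 0, 0], [0, 0, 0], [0, 0, 0], [0, 0, 0]]' --claw '[0, 0, 0, 0, 0, 0, 0]'

```text
time: 11.4
position: [0.523, 0.3489, 0.0034]
tool_rot: [-3.141, 0.001, 1.552]
contact_force: [0.3, 0.1, 0.1]
opening: 1.005
grip_force: 0.0
```

Call:
step_arm --travel '[[0, 0, 0], [0, 0, 0], [0, 0, 0], [0, 0, 0], [0, 0, 0], [0, 0, 0], [0, 0, 0], [0, 0, 0]]' --dr '[[0, 0, 0], [0, 0, 0], [0, 0, 0], [0, 0, 0], [0, 0, 0], [0, 0, 0], [0, 0, 0], [0, 0, 0]]' --claw '[255, 255, 255, 255, 255, 255, 255, 255]' --squeeze 50

```text
time: 12.2
position: [0.5237, 0.3496, 0.0049]
tool_rot: [3.141, -0.0, 1.553]
contact_force: [0.3, -2.1, 5.9]
opening: 0.316
grip_force: 51.5
```

Call:
step_arm --travel '[[0, 0, -1], [0, 0, -2], [0, 0, -3], [0, 0, -3], [0, 0, -2], [0, 0, 0], [0, 0, 0], [0, 0, 0], [0, 0, 0]]' --dr '[[0, 0, 0], [0, 0, 0], [0, 0, 0], [0, 0, 0], [0, 0, 0], [0, 0, -6], [0, 0, -6], [0, 0, -6], [0, 0, 0]]' --claw '[255, 255, 255, 255, 255, 255, 255, 255, 255]'

```text
time: 13.1
position: [0.5233, 0.3491, 0.1149]
tool_rot: [3.141, -0.0, 1.867]
contact_force: [0.5, 0.1, -3.0]
opening: 0.313
grip_force: 50.4
```

Call:
step_arm --travel '[[-2, -0.8, 0], [-4, -1.7, 0], [-4.5, -1.9, 0], [-4.5, -1.9, 0], [-4.5, -1.9, 0], [-4.5, -1.9, 0], [-4.5, -1.9, 0], [-4.5, -1.9, 0], [-4, -1.6, 0], [-3, -1.2, 0]]' --dr '[[0, 0, 0], [0, 0, 0], [0, 0, 0], [0, 0, 0], [0, 0, 0], [0, 0, 0], [0, 0, 0], [0, 0, 0], [0, 0, 0], [0, 0, 0]]' --claw '[255, 255, 255, 255, 255, 255, 255, 255, 255, 255]'

```text
time: 14.1
position: [0.4797, -0.0855, 0.1146]
tool_rot: [-3.141, 0.002, 1.861]
contact_force: [0.8, 0.7, -3.6]
opening: 0.312
grip_force: 50.4
```

Call:
step_arm --travel '[[0, 0, 0], [0, 0, 0]]' --dr '[[0, 0, 0], [0, 0, 0]]' --claw '[255, 255]'

```text
time: 14.3
position: [0.4803, -0.0827, 0.1146]
tool_rot: [3.141, 0.0, 1.863]
contact_force: [0.5, 1.2, -2.9]
opening: 0.315
grip_force: 50.4
```

Call:
step_arm --travel '[[-0.5, -0.1, 1], [0, 0, 2.5], [0, 0, 2.5], [0, 0, 1.8], [0, 0, 0.9], [0, 0, 0.4], [0, 0, 0], [0, 0, 0]]' --dr '[[0, 0, 0], [0, 0, 0], [0, 0, 0], [0, 0, 0], [0, 0, 0], [0, 0, 0], [0, 0, 0], [0, 0, 0]]' --claw '[255, 255, 255, 255, 255, 255, 255, 255]'

```text
time: 15.1
position: [0.4815, -0.0868, 0.0237]
tool_rot: [3.14, 0.001, 1.868]
contact_force: [0.4, 0.4, -3.0]
opening: 0.307
grip_force: 50.3
```

Call:
step_arm --travel '[[0, 0, 0.1], [0, 0, 0.1], [0, 0, 0]]' --dr '[[0, 0, 0], [0, 0, 0], [0, 0, 0]]' --claw '[255, 255, 255]'

```text
time: 15.4
position: [0.4809, -0.0873, 0.0213]
tool_rot: [3.141, 0.0, 1.867]
contact_force: [-0.1, 1.0, -4.3]
opening: 0.312
grip_force: 50.3
```

Call:
step_arm --travel '[[0, 0, 0.1], [0, 0, 0.05], [0, 0, 0]]' --dr '[[0, 0, 0], [0, 0, 0], [0, 0, 0]]' --claw '[255, 255, 255]'

```text
time: 15.7
position: [0.481, -0.0872, 0.0199]
tool_rot: [-3.142, 0.001, 1.867]
contact_force: [-1.1, -0.2, 2.7]
opening: 0.314
grip_force: 51.0
```

Contact: the force went from -3 N to +2.7 N at the expected height. I'll release and rise.

Call:
step_arm --travel '[[0, 0, 0], [0, 0, 0], [0, 0, 0], [0, 0, 0], [0, 0, -0.5], [0, 0, -2], [0, 0, -4], [0, 0, -4], [0, 0, -4], [0, 0, -3]]' --dr '[[0, 0, 0], [0, 0, 0], [0, 0, 0], [0, 0, 0], [0, 0, 0], [0, 0, 0], [0, 0, 0], [0, 0, 0], [0, 0, 0], [0, 0, 0]]' --claw '[100, 80, 80, 80, 80, 80, 80, 80, 80, 80]'

```text
time: 16.7
position: [0.4813, -0.0867, 0.1971]
tool_rot: [3.14, 0.001, 1.868]
contact_force: [0.6, -1.5, -0.0]
opening: 0.685
grip_force: 0.0
```

Call:
step_arm --travel '[[4, 0, 0], [4, 0, 0], [4, 0, 0], [4, 0, 0], [4, 0, 0], [4, 0, 0], [4, 0, 0], [0, 0, 0], [0, 0, 0]]' --dr '[[0, 0, 0], [0, 0, 0], [0, 0, 0], [0, 0, 0], [0, 0, 0], [0, 0, 0], [0, 0, 0], [0, 0, 0], [0, 0, 0]]' --claw '[80, 80, 80, 80, 80, 80, 80, 80, 80]'

```text
time: 17.6
position: [0.3986, 0.1816, 0.1948]
tool_rot: [3.141, 0.001, 1.87]
contact_force: [-0.8, -0.6, -0.8]
opening: 0.689
grip_force: 0.0
```

Run:
```python
from bench import status, vision
import cv2,pickle
c=vision.capture("top"); pickle.dump(c,open("top3.pkl","wb")); cv2.imwrite("pics/t4.png",cv2.resize(c["pixels"][95:295,200:540,::-1],None,fx=2.35,fy=2.35,interpolation=cv2.INTER_CUBIC))
```

```text
(no output)
```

View pics/t4.png

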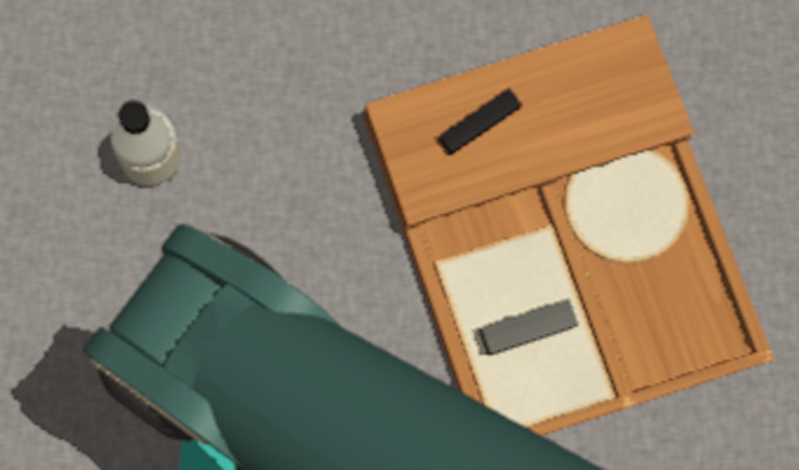

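The bar lies flat and crosswise at (527,325), over the board's middle at about (525,331). The board's far corners have not moved, so it is still against the stop, and the bottle and round board are untouched. Handing in.

```bash
python3 -c "
from bench import job_done; print(job_done())"
```

```text
the job is handed in; nothing more can be done
None
```

I handed the job in at about 18 s: the rectangular board is against the stop bar and the paperweight lies flat across its middle, released. The round board and ink bottle are unmoved, and the arm never went near the cup; the hand-in returned no verdict.

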